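# Pack the video-light kit and close its case

## Robot

A 6-joint arm with a two-finger parallel gripper is mounted at the origin on the work surface. World frame = base frame: x ahead of the robot, y to its left, z up, the work surface at z = 0. Lengths are in m, angles in rad, forces in N, time in s.
With the tool pointing down it reaches from about 0.35 to 0.775 m from the base axis. Payload 7.3 kg.
Tool frame: the origin (TCP) lies at the very end of the fingers, on their centre line; the grasp point (between the pads) lies 19 mm behind it; z points along the fingers, y is the line along which they close (so a half turn about z gives the same grasp; the last joint's range is limited). The gripper opens to 92 mm and grips with 3 to 60 N. Pads are 19 mm wide; open, the fingers measure 130 mm over their backs; the gripper's body (75 mm by 190 mm) begins 47 mm behind the grasp point.
Start: joints at [-1.249, 0.342, 1.524, -0, 1.275, -0.146], TCP at [0.237, -0.469, 0.204] pointing down, gripper open.
Joint ranges: [-2.53, 2.53], [-0.77, 2.02], [0.04, 2.7], [-1, 4.14], [0.28, 2.66], [-3.11, 3.11]. Speed limits (rad/s): [2.57, 2.57, 3.14, 3.14, 3.14, 3.14].

## Interface

Orientations are given as [roll, pitch, yaw] about the fixed x, y, z axes, in that order (R = Rz(yaw) Ry(pitch) Rx(roll)).
In Python, from cell import observe, read_camera, get_calibration, hand_in, search_frame gives the robot as it stands.
- The arm moves only by the tool step_arm, never from a script. Its argument "commands" is a list of rows, each an object with "translation": the shift along the tool's x, y, z in mm, a list of three; "roll": the turn about the tool's z in rad. In form: [{"translation": [x, y, z], "roll": roll}, ...]. A call has 1 to 20 rows; each row shifts and turns the commanded pose from where the row before left it, along the tool's axes as they then stand; what a row does not reach is not made up. A row lasts 1/12 s, in which the tool goes at most 41.7 mm and 7.16 degrees, less where a joint would pass 70% of its speed; a pose out of reach is approached as far as the arm can. A call is refused whole if a number of a shift passes 41.7 or a number of a turn 0.125, either way. A call with a gripper value outside its range is refused whole. "fingers" is the opening, from 0 (shut) to 1 (fully open), set as the call begins (left out, the last holds). The fingers move at their own pace and stop on an object; "grip_force" is the grip in N (left out, the last holds). Time passes only in rows, so rows that do not move let the fingers close. It gives the time, the measured TCP pose, the force, the opening and the grip force at its end, in the units of the state.
- observe(): the state, without advancing time (a new reading comes with each control period).
- read_camera(name): name is "scene" or "top"; returns the picture (384x512x3 uint8, red, green, blue); there is no depth.
- get_calibration(name): a dict with "camera_matrix" (3x3 intrinsics, pixels), "dist_coeffs" ([k1, k2, p1, p2, k3] as OpenCV has them; the pictures are not rectified), "world_from_camera" (4x4, takes a point from camera to world coordinates). Camera axes: x right, y up, looking along -z (the intrinsics and any distortion apply to the point x, -y, -z); pixel columns grow to the right and rows downward; lengths in m; the calibration is good to about 2 mm. A picture is of the moment at which its call begins. get_calibration takes no time and is no camera call.
- hand_in(): hands the job in; it is judged then, once.
Trained networks look in the newest picture that a camera, given by its name, has taken for a name from the list of things; names that differ only in an ending like _2 or _b are one class to them, and where a whole thing is asked for, a point or a joint stands for the part that bears it (a point fixed in the world has none). Each returns a list of dicts, best first, with "confidence" (0 to 1); they miss things now and then, are a little off and sometimes report something else, mostly with a low value. They report only what shows in the picture. A call takes as long as a camera call.
- search_frame(camera, name): "at" ([x, y, z] in m, in world coordinates, good to about 4 mm: the middle of the surface that is visible of it).
The state is a dict: "time": time; "qpos": joint angles; "qvel": joint speeds; "joint_efforts": joint torques, N m; "tool_pos": TCP position; "tool_rot": TCP orientation; "contact_force": force on the tool from outside, world axes, zero at the start; "torque": the same for the moment, N m; "opening": finger opening in m; "grip_force": force on a finger pad.
Only numpy, scipy, OpenCV 4.12 (cv2) and the standard library are available. Lean on these libraries where they do the work, as an engineer would, in place of code of your own. Each camera call takes 0.05 s, during which the arm holds its last target. There are 200 camera calls.

## Task

Pack up the light kit: lay the LED video light, which is lying on the bench, into its cut-out in the foam of the open case, as it lies now with the battery on top and its mounting foot in the notch of the foam. The power brick was left standing on its end in its bay, so lay it down flat in there too. Once nothing stands above the rim, and not before, close the lid fully and gently; lower the light in rather than dropping it, leave the spare battery in its bay and do not push about the other things on the bench.

Things in the scene. Friction and masses are not known exactly. Their poses are not given: they have to be found in the camera images.
- case: Open black case, too heavy to shift, 160 deep (x) by 284 wide (y), rim 60 high. Origin: centre of its underside on the bench; x points to the hinge side, z up. Turned up to 0.25 rad, in the left or right half of the bench. Floor 8 thick; grey foam up to 57 with bays cut to the floor: brick's at the -y end, light's in the middle, battery's at the +y end. A handle stands 27 out of the front wall.
- light_bay (a point): Point on the case's floor (8 above the bench) at the centre of the light's bay, axes as the case. The bay is 88 (x) by 138 (y), 49 deep in the foam: about 4 mm play all round the light. From the middle of its +x side a notch 44 wide (y) and 32 long (x) runs on towards the hinge, for the light's foot.
- notch (a point): Point on the case's floor at the centre of the notch for the foot, 60 mm from light_bay towards the hinge, axes as the case.
- brick_bay (a point): Point on the case's floor at the centre of the brick's bay, axes as the case. The bay is 140 (x) by 58 (y), 49 deep in the foam: room for the brick to lie down, but it only tips over freely if its foot is first brought to one end of the bay; tipped from the middle it comes to lean on the rim.
- battery_bay (a point): Point on the case's floor at the centre of the spare battery's bay, 80 (x) by 42 (y), axes as the case.
- lid (a joint): Angle of the lid, rad: 0 shut, 1.57 upright, at most 1.72; starts at 1.5 to 1.68. Stiff hinge: the lid stays where it is left and takes 1 to 4 N at its free edge to move. Black slab 160 by 284 by 26 thick, grey foam flush with its underside; shut, it covers the rim, its top 86 above the bench.
- lid_hinge (a point): Middle of the hinge axis: 80 mm from the case's origin towards its +x and 60 above the bench; the axis runs along the case's y, at the lid's underside. The frame turns with the lid: from the hinge the lid extends 160 along its -x, its thickness is 0 to 26 along its +z.
- lid_tab (a point): End of the pull tab in the middle of the lid's free edge: 174 mm from the hinge axis, tab 60 wide, 11 thick, standing out 14 mm from the edge. With the lid open it points up.
- light: Black LED light lying on its luminous face, beside the case. Origin: centre of its underside; z up, x towards its foot (starts within 1 rad of pointing away from the robot). Panel 80 (x) by 130 (y) by 24 high; on it, centred, a clipped-on battery 66 (x) by 44 (y), from 24 to 46 high: the place to grip. Steel mounting foot in the middle of the +x side, 28 long, 30 wide, 2 to 24 high. 0.3 kg.
- light_foot (a point): Near the end of the light's foot: 62 mm along the light's x from its origin, 13 above its underside.
- brick: Black mains power brick, 32 (x) by 50 (y) by 105 long (z), about 0.26 kg, no cables. Origin: centre of the end it stands on at the start; z along its length, up at the start. It stands upright in its bay, from 32 mm in front of (-x) to 14 mm behind the bay's centre, its 50 mm wide faces to the case's front and back, and rises 53 mm above the rim.
- brick_center (a point): Middle of the power brick, axes as the brick. With the brick lying flat it is 24 above the bench.
- spare_battery: Slim black battery 70 by 38 by 21 high, lying flat in its bay. Origin: centre of its underside. To be left there.
- canister: White wipes canister, 90 across, 199 high. Bystander beyond the work area, origin at its underside.
- breadboard: White breadboard 55 by 165 by 10 with small modules, 20 high in all. Bystander on the far right, origin at its underside.
- screwdriver: Screwdriver 190 long. Bystander on the far left.
- tape: Roll of tape lying flat, 96 across, 24 high. Bystander on the left, origin at its underside.
- channel: Copper-coloured folded channel, 260 by 90 by 88 high. Bystander on the right, origin at its underside.

How it is judged:
On the way:
1. the light lies in its bay with the foot in the notch, the brick lies flat in its bay, both below the rim, with the lid still open (above 0.8 rad) (horizontal distance between light and light_bay below 0.008 m and z of light in the frame of light_bay between -0.004 and 0.005 m and angle between light's own z axis and vertical below 0.06 rad and horizontal distance between light_foot and notch below 0.014 m and angle between brick's own z axis and vertical between 1.42 and 1.72 rad and z of brick_center in the frame of brick_bay between 0 and 0.03 m and x of brick_center in the frame of brick_bay between -0.03 and 0.03 m and y of brick_center in the frame of brick_bay between -0.018 and 0.018 m and x of spare_battery in the frame of battery_bay between -0.012 and 0.012 m and y of spare_battery in the frame of battery_bay between -0.008 and 0.008 m and z of spare_battery in the frame of battery_bay between -0.004 and 0.006 m and value of joint lid above 0.8 rad), for 0.2 s.
At the end, for the whole second after the job is handed in: Lid shut (below 0.035 rad). Light level on the floor of its bay (within 8 mm of its centre and 5 mm of the floor), foot in the notch. Brick flat in its bay (within 0.15 rad of level, middle under 30 mm above the floor). Spare battery flat in its bay. All at rest, released (horizontal distance between light and light_bay below 0.008 m and z of light in the frame of light_bay between -0.004 and 0.005 m and angle between light's own z axis and vertical below 0.06 rad and horizontal distance between light_foot and notch below 0.014 m and angle between brick's own z axis and vertical between 1.42 and 1.72 rad and z of brick_center in the frame of brick_bay between 0 and 0.03 m and x of brick_center in the frame of brick_bay between -0.03 and 0.03 m and y of brick_center in the frame of brick_bay between -0.018 and 0.018 m and x of spare_battery in the frame of battery_bay between -0.012 and 0.012 m and y of spare_battery in the frame of battery_bay between -0.008 and 0.008 m and z of spare_battery in the frame of battery_bay between -0.004 and 0.006 m and value of joint lid below 0.035 rad and linear speed of each of light, brick below 0.02 m/s); the robot touches nothing.
It fails at once if the light is dropped into the case (faster than 0.6 m/s within 80 mm of its place) (horizontal distance between light and light_bay below 0.08 m and z of light in the frame of light_bay below 0.08 m and linear speed of light above 0.6 m/s).
It fails at once if the lid is slammed (swings down faster than 4 rad/s) (velocity of joint lid below -4 rad/s).
It fails at once if the lid comes down (below 0.8 rad) before both things lie in their bays below the rim (value of joint lid below 0.8 rad and not (horizontal distance between light and light_bay below 0.008 m and z of light in the frame of light_bay between -0.004 and 0.005 m and angle between light's own z axis and vertical below 0.06 rad and horizontal distance between light_foot and notch below 0.014 m and angle between brick's own z axis and vertical between 1.42 and 1.72 rad and z of brick_center in the frame of brick_bay between 0 and 0.03 m and x of brick_center in the frame of brick_bay between -0.03 and 0.03 m and y of brick_center in the frame of brick_bay between -0.018 and 0.018 m and x of spare_battery in the frame of battery_bay between -0.012 and 0.012 m and y of spare_battery in the frame of battery_bay between -0.008 and 0.008 m and z of spare_battery in the frame of battery_bay between -0.004 and 0.006 m)).
It fails at once if a bystander on the bench is pushed more than 40 mm (distance of any of canister, breadboard, screwdriver, tape, channel from where it was at the start of the episode above 0.04 m).
It also fails if it takes over 72 s, if anything falls off the work surface, if the arm or the gripper's body presses on something with over 40 N, if the wrist force passes 120 N, or if a joint passes its speed limit or range.

## Working session

There is one attempt and no reset: what is moved stays moved. The work goes in short steps, Python scripts to look and compute and a tool call to move; the robot and the scene stay as the last step left them, time stands still between calls to the robot, and variables do not carry over. Pictures are saved under pics/ and viewed, at most 10 in all, crops included, and the job is handed in when it is done.

Besides the shell and the picture viewer there is one more tool, called by a JSON object that holds its "fn" and its "kwargs". step_arm: Moves the arm, as the interface text tells. Its arguments: {"type":"object","properties":{"commands":{"type":"array"},"fingers":{"type":"number"},"grip_force":{"type":"number"}},"required":["commands"]}

```bash
mkdir -p pics; ls
cat > h.py <<'E'
import numpy as np, cv2
from cell import *
def snap(cam,fn):
    im=read_camera(cam); cv2.imwrite('pics/'+fn,im[:,:,::-1]); return im
def proj(cam,P):
    c=get_calibration(cam);T=np.linalg.inv(np.array(c['world_from_camera']))
    P=np.atleast_2d(P).astype(float);q=P@T[:3,:3].T+T[:3,3];q=q*[1,-1,-1]
    return cv2.projectPoints(q.reshape(-1,1,3),np.zeros(3),np.zeros(3),np.array(c['camera_matrix']),np.array(c['dist_coeffs']))[0].reshape(-1,2)
def unproj(cam,uv,z):
    c=get_calibration(cam);T=np.array(c['world_from_camera'])
    n=cv2.undistortPoints(np.array(uv,float).reshape(-1,1,2),np.array(c['camera_matrix']),np.array(c['dist_coeffs'])).reshape(-1,2)
    d=np.c_[n[:,0],-n[:,1],-np.ones(len(n))]@T[:3,:3].T
    o=T[:3,3];return o+d*((z-o[2])/d[:,2])[:,None]
E
python3 - <<'E'
from h import *
a=snap('top','t0.png');b=snap('scene','s0.png')
for c in('top','scene'):
    print(c,np.round(np.array(get_calibration(c)['world_from_camera'])[:3,3],3))
    for n in ['case','light','light_foot','brick','spare_battery','lid_tab','lid','tape','channel']:
        r=search_frame(c,n); print(n,[(np.round(x['at'],3).tolist(),round(x['confidence'],2)) for x in r[:2]])
print(observe())
E
```

```text
pics
top [ 0.45  -0.05   1.328]
case []
light [([0.528, 0.166, 0.026], 0.9)]
light_foot [([0.527, 0.165, 0.024], 0.75)]
brick [([0.506, -0.278, 0.114], 0.75), ([0.737, -0.228, 0.005], 0.18)]
spare_battery [([0.545, -0.079, 0.033], 0.82), ([0.588, -0.201, 0.058], 0.62)]
lid_tab [([0.635, -0.198, 0.212], 0.73)]
lid [([0.639, -0.204, 0.213], 0.82)]
tape [([0.419, 0.436, 0.023], 0.69)]
channel [([0.479, -0.527, 0.088], 0.68), ([0.587, -0.201, 0.056], 0.45)]
scene [ 1.063 -0.605  1.084]
case [([0.641, -0.204, 0.108], 0.94)]
light [([0.54, 0.158, 0.026], 0.75)]
light_foot [([0.539, 0.154, 0.03], 0.61), ([0.651, -0.219, 0.178], 0.58)]
brick [([0.52, -0.292, 0.098], 0.84)]
spare_battery [([0.641, -0.202, 0.109], 0.71), ([0.522, -0.294, 0.096], 0.55)]
lid_tab [([0.653, -0.218, 0.179], 0.79)]
lid [([0.652, -0.216, 0.178], 0.86), ([0.506, -0.547, 0.088], 0.27)]
tape [([0.426, 0.426, 0.018], 0.62)]
channel [([0.505, -0.546, 0.088], 0.93)]
{'time': 1.0, 'qpos': array([-1.24898099e+00,  3.41999678e-01,  1.52411659e+00, -1.67140003e-05,
        1.27539456e+00, -1.45981133e-01]), 'qvel': array([ 0.00198452, -0.00060984, -0.00039575,  0.0008701 , -0.00063545,
        0.00023038]), 'joint_efforts': array([ 5.45323182e-04, -4.31134522e+01, -2.44483978e+01,  7.17962813e-02,
        4.81903483e-02,  1.26043496e-06]), 'tool_pos': array([ 0.23676156, -0.4685975 ,  0.20373487]), 'tool_rot': array([3.14151403e+00, 2.77220163e-05, 4.67801335e-01]), 'contact_force': array([0.44668732, 0.30580215, 0.00515017]), 'torque': array([ 2.48487357e-02, -8.41141454e-05, -5.29534756e-03]), 'grip_force': 0.0, 'opening': 0.09181495128607968}
```

View pics/t0.png

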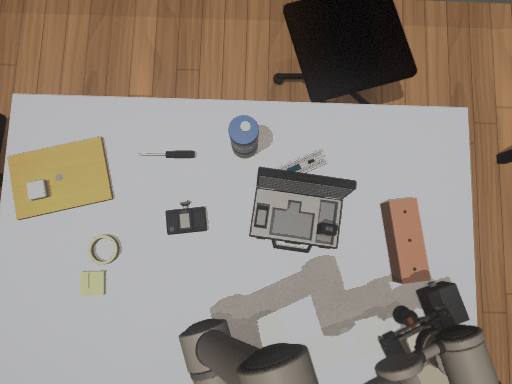

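View pics/s0.png

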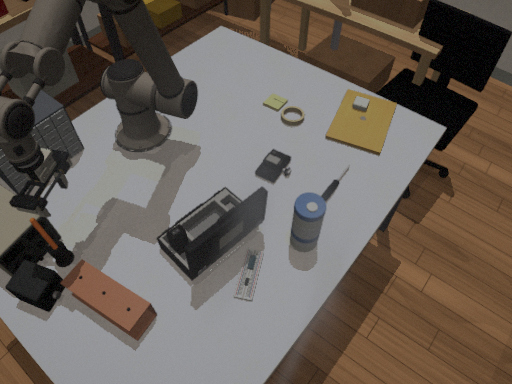

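The top view shows the case at about (297,212) px with its lid open on the far side. The light is at (186,220) with its foot away from the robot, and the brick is at (328,228). The scene view shows the lid hiding the bays. I'll enlarge the top view.

Run:
```python
import cv2,numpy as np
im=cv2.imread('pics/t0.png')
a=cv2.resize(im[160:260,240:365],None,fx=6,fy=6,interpolation=cv2.INTER_CUBIC)
b=cv2.resize(im[190:245,155:220],None,fx=8,fy=8,interpolation=cv2.INTER_CUBIC)
g=lambda x:(255*(x/255.)**.6).astype(np.uint8)
cv2.imwrite('pics/c1.png',g(a));cv2.imwrite('pics/c2.png',g(b))
```

```text
(no output)
```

View pics/c1.png

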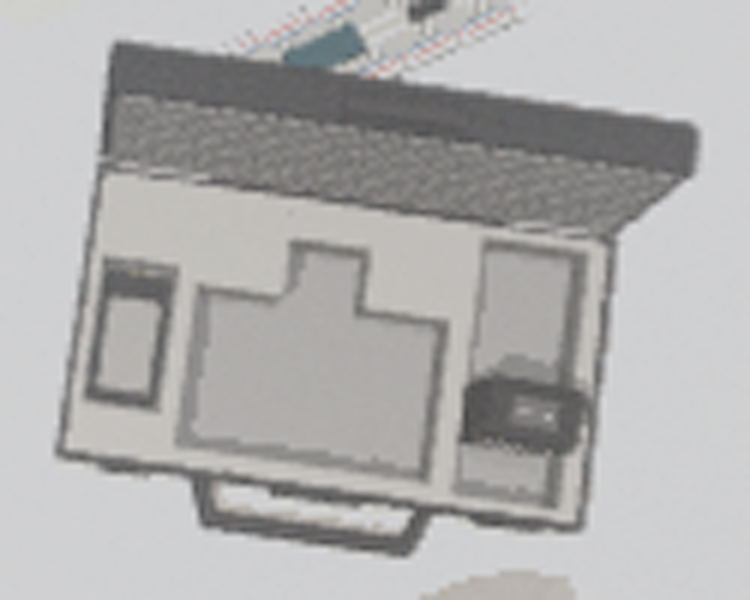

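View pics/c2.png

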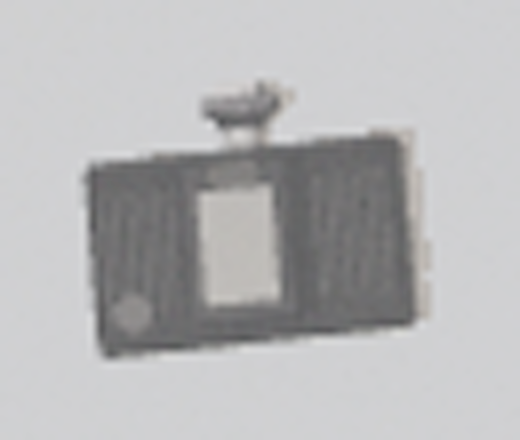

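```bash
cat > fit.py <<'E'
from h import *
from scipy.optimize import least_squares
def fit(cam,pts,uv,x0):
    pts=np.array(pts,float);uv=np.array(uv,float)
    def w(p):
        c,s=np.cos(p[2]),np.sin(p[2]);return np.c_[p[0]+c*pts[:,0]-s*pts[:,1],p[1]+s*pts[:,0]+c*pts[:,1],pts[:,2]]
    r=least_squares(lambda p:(proj(cam,w(p))-uv).ravel(),x0)
    return r.x,r.fun.reshape(-1,2)
E
python3 - <<'E'
from fit import *
c=lambda L,s,o:(np.array(L)+.5)/s-.5+np.array(o)
uv=c([(58,457),(583,528),(100,168),(615,240)],6,(240,160))
p1,e=fit('top',[(-.08,.142,.06),(-.08,-.142,.06),(.08,.142,.06),(.08,-.142,.06)],uv,[.55,-.2,0]);print('rim',p1.round(4),e.round(2).tolist())
uv=c([(197,287),(447,322),(432,480),(178,445)],6,(240,160))
p2,e=fit('top',[(.044,.069,.057),(.044,-.069,.057),(-.044,-.069,.057),(-.044,.069,.057)],uv,[.55,-.2,0]);print('bay',p2.round(4),e.round(2).tolist())
R=np.array([[np.cos(p1[2]),-np.sin(p1[2])],[np.sin(p1[2]),np.cos(p1[2])]])
print('bay in case',(R.T@(p2[:2]-p1[:2])).round(4))
uv=c([(480,240),(590,252),(555,508),(455,492)],6,(240,160))
b=unproj('top',uv,.057)[:,:2];print('brickbay in case',((b-p1[:2])@R).round(4).tolist(), b.mean(0).round(4))
uv=c([(468,378),(588,392),(580,455),(463,440)],6,(240,160))
b=unproj('top',uv,.113)[:,:2];print('brick top in case',((b-p1[:2])@R).round(4).tolist())
uv=c([(105,258),(178,268),(155,408),(85,397)],6,(240,160))
b=unproj('top',uv,.057)[:,:2];print('battbay in case',((b-p1[:2])@R).round(4).tolist())
uv=c([(90,165),(400,133),(415,322),(103,353)],8,(155,190))
p3,e=fit('top',[(.04,.065,.024),(.04,-.065,.024),(-.04,-.065,.024),(-.04,.065,.024)],uv,[.55,.16,0]);print('light',p3.round(4),e.round(2).tolist())
b=unproj('top',c([(120,40),(390,70)],6,(240,160)),.23);print(b)
print(unproj('top',c([(58,457),(583,528)],6,(240,160)),.06))
E
```

```text
rim [ 0.5399 -0.19   -0.1109] [[-0.39, 0.4], [0.39, 0.79], [-0.51, -0.63], [0.52, -0.62]]
bay [ 0.5204 -0.1768 -0.106 ] [[-0.13, -0.34], [0.59, -0.52], [-0.02, 0.35], [-0.44, 0.48]]
bay in case [-0.0208  0.0109]
brickbay in case [[0.0681, -0.0686], [0.0698, -0.1285], [-0.0692, -0.1251], [-0.068, -0.0712]] [ 0.5292 -0.2877]
brick top in case [[-0.0111, -0.0621], [-0.0098, -0.1241], [-0.0423, -0.1236], [-0.0429, -0.0633]]
battbay in case [[0.0305, 0.1307], [0.0305, 0.0911], [-0.0456, 0.0933], [-0.045, 0.1311]]
light [0.5244 0.1682 0.1267] [[-0.37, -0.38], [0.22, -0.27], [0.39, 0.27], [-0.24, 0.37]]
[[ 0.66957213 -0.06591784  0.23      ]
 [ 0.65887495 -0.19337484  0.23      ]]
[[ 0.47736425 -0.04118677  0.06      ]
 [ 0.44709586 -0.32100893  0.06      ]]
```

{"fn": "step_arm", "kwargs": {"commands": [{"translation":[0,0,0],"roll":0.1152},{"translation":[0,0,0],"roll":0.1152},{"translation":[0,0,0],"roll":0.1152},{"translation":[0,0,0],"roll":0.1152},{"translation":[0,0,0],"roll":0.1152},{"translation":[24.5,-21.2,0],"roll":0},{"translation":[24.5,-21.2,0],"roll":0},{"translation":[24.5,-21.2,0],"roll":0},{"translation":[24.5,-21.2,0],"roll":0},{"translation":[24.5,-21.2,0],"roll":0},{"translation":[24.5,-21.2,0],"roll":0},{"translation":[24.5,-21.2,0],"roll":0},{"translation":[24.5,-21.2,0],"roll":0},{"translation":[24.5,-21.2,0],"roll":0},{"translation":[24.5,-21.2,0],"roll":0},{"translation":[0,0,0],"roll":0}], "fingers": 1, "grip_force": 15}}

```text
time: 2.33
tool_pos: [0.5071, -0.2807, 0.2035]
tool_rot: [-3.14, -0.002, -0.104]
contact_force: [-1.5, 0.6, 0.4]
opening: 0.0917
grip_force: 0.0
```

{"fn": "step_arm", "kwargs": {"commands": [{"translation":[0,0,20],"roll":0},{"translation":[0,0,20],"roll":0},{"translation":[0,0,0],"roll":0},{"translation":[0,0,0],"roll":0}]}}

```text
time: 2.67
tool_pos: [0.5024, -0.2842, 0.1631]
tool_rot: [-3.14, 0.002, -0.108]
contact_force: [0.3, -0.2, 0.4]
opening: 0.0917
grip_force: 0.0
```

{"fn": "step_arm", "kwargs": {"commands": [{"translation":[0,0,20],"roll":0},{"translation":[0,0,20],"roll":0},{"translation":[0,0,20],"roll":0},{"translation":[0,0,20],"roll":0},{"translation":[0,0,8],"roll":0},{"translation":[0,0,0],"roll":0},{"translation":[0,0,0],"roll":0}]}}

```text
time: 3.25
tool_pos: [0.5037, -0.285, 0.0769]
tool_rot: [3.141, -0.001, -0.109]
contact_force: [0.5, -0.6, 0.6]
opening: 0.0919
grip_force: 0.0
```

{"fn": "step_arm", "kwargs": {"commands": [{"translation":[0,0,0],"roll":0},{"translation":[0,0,0],"roll":0},{"translation":[0,0,0],"roll":0},{"translation":[0,0,0],"roll":0},{"translation":[0,0,0],"roll":0},{"translation":[0,0,0],"roll":0},{"translation":[0,0,0],"roll":0},{"translation":[0,0,0],"roll":0}], "fingers": 0}}

```text
time: 3.92
tool_pos: [0.5033, -0.2845, 0.0758]
tool_rot: [3.141, -0.0, -0.108]
contact_force: [0.7, -0.4, 1.2]
opening: 0.0502
grip_force: 14.8
```

{"fn": "step_arm", "kwargs": {"commands": [{"translation":[0,0,-3],"roll":0},{"translation":[0,0,0],"roll":0},{"translation":[-4,0,0],"roll":0},{"translation":[-4,0,0],"roll":0},{"translation":[-4,0,0],"roll":0},{"translation":[-4,0,0],"roll":0},{"translation":[-4,0,0],"roll":0},{"translation":[-3,0,0],"roll":0},{"translation":[0,0,0],"roll":0},{"translation":[0,0,0],"roll":0}]}}

```text
time: 4.75
tool_pos: [0.4803, -0.2819, 0.0788]
tool_rot: [3.141, -0.0, -0.108]
contact_force: [0.4, 0.4, -2.7]
opening: 0.0503
grip_force: 14.7
```

{"fn": "step_arm", "kwargs": {"commands": [{"translation":[-1,0,0],"roll":0},{"translation":[-1,0,0],"roll":0},{"translation":[-1,0,0],"roll":0},{"translation":[0,0,0],"roll":0},{"translation":[0,0,0],"roll":0}]}}

```text
time: 5.17
tool_pos: [0.4774, -0.2815, 0.0787]
tool_rot: [3.142, -0.0, -0.108]
contact_force: [0.9, 0.2, -2.9]
opening: 0.0503
grip_force: 14.7
```

{"fn": "step_arm", "kwargs": {"commands": [{"translation":[-1,0,0],"roll":0},{"translation":[-1,0,0],"roll":0},{"translation":[0,0,0],"roll":0},{"translation":[0,0,0],"roll":0}]}}

```text
time: 5.5
tool_pos: [0.4753, -0.2813, 0.0787]
tool_rot: [3.142, -0.0, -0.108]
contact_force: [0.1, -0.8, -2.6]
opening: 0.0502
grip_force: 14.7
```

{"fn": "step_arm", "kwargs": {"commands": [{"translation":[-1,0,0],"roll":0},{"translation":[-1,0,0],"roll":0},{"translation":[0,0,0],"roll":0},{"translation":[0,0,0],"roll":0}]}}

```text
time: 5.83
tool_pos: [0.4737, -0.2813, 0.0789]
tool_rot: [3.141, -0.001, -0.108]
contact_force: [0.7, -0.3, -1.8]
opening: 0.0504
grip_force: 14.7
```

{"fn": "step_arm", "kwargs": {"commands": [{"translation":[0,0,3],"roll":0},{"translation":[0,0,0.5],"roll":0},{"translation":[0,0,0],"roll":0}]}}

```text
time: 6.08
tool_pos: [0.4739, -0.2815, 0.0758]
tool_rot: [3.141, -0.001, -0.108]
contact_force: [1.3, 0.3, 3.8]
opening: 0.0501
grip_force: 14.7
```

{"fn": "step_arm", "kwargs": {"commands": [{"translation":[0,0,0],"roll":0},{"translation":[0,0,0],"roll":0},{"translation":[0,0,0],"roll":0},{"translation":[0,0,0],"roll":0},{"translation":[0,0,0],"roll":0},{"translation":[0,0,-20],"roll":0},{"translation":[0,0,-20],"roll":0},{"translation":[0,0,-20],"roll":0},{"translation":[0,0,-10],"roll":0},{"translation":[0,0,0],"roll":0},{"translation":[-20,0,0],"roll":0},{"translation":[-22,0,0],"roll":0},{"translation":[0,0,0],"roll":0}], "fingers": 1}}

```text
time: 7.17
tool_pos: [0.4281, -0.2751, 0.1437]
tool_rot: [-3.139, 0.005, -0.109]
contact_force: [0.7, -0.4, -0.7]
opening: 0.0916
grip_force: 0.0
```

Run:
```python
from h import *
a=snap('top','t1.png')
cv2.imwrite('pics/c3.png',cv2.resize(a[160:260,240:365,::-1],None,fx=6,fy=6,interpolation=cv2.INTER_CUBIC))
print(search_frame('top','brick')[:2]); print(observe()['tool_pos'])
```

```text
[{'at': [0.4829, -0.2662, 0.1148], 'confidence': 0.55}]
[ 0.43104013 -0.27630057  0.14442347]
```

View pics/c3.png

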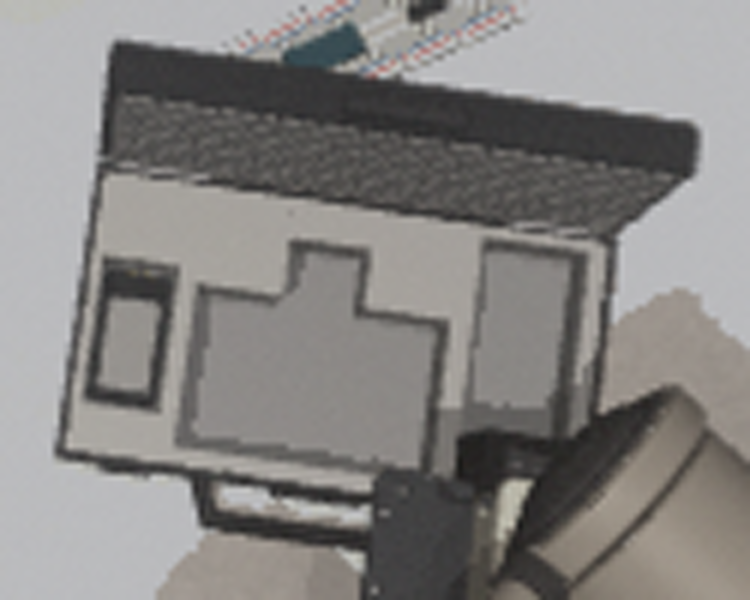

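The brick now stands at the front end of its bay, with its dark top at about (480,455) in the crop. Next I'll tip it towards the hinge.

{"fn": "step_arm", "kwargs": {"commands": [{"translation":[0,0,0],"roll":0},{"translation":[0,0,0],"roll":0},{"translation":[0,0,0],"roll":0},{"translation":[0,0,0],"roll":0},{"translation":[0,0,0],"roll":0},{"translation":[0,0,0],"roll":0},{"translation":[0,0,0],"roll":0},{"translation":[0,0,0],"roll":0},{"translation":[0,0,0],"roll":0},{"translation":[0,0,10],"roll":0},{"translation":[0,0,15],"roll":0},{"translation":[0,0,15],"roll":0},{"translation":[0,0,8],"roll":0},{"translation":[0,0,0],"roll":0}], "fingers": 0}}

```text
time: 8.43
tool_pos: [0.4305, -0.2756, 0.0951]
tool_rot: [-3.139, 0.003, -0.108]
contact_force: [0.4, -0.3, -0.2]
opening: 0.0032
grip_force: 0.0
```

{"fn": "step_arm", "kwargs": {"commands": [{"translation":[6,0,0],"roll":0},{"translation":[5,0,0],"roll":0},{"translation":[4,0,0],"roll":0},{"translation":[3,0,0],"roll":0},{"translation":[3,0,0],"roll":0},{"translation":[3,0,0],"roll":0},{"translation":[3,0,0],"roll":0},{"translation":[3,0,0],"roll":0}]}}

```text
time: 9.1
tool_pos: [0.4618, -0.2798, 0.0973]
tool_rot: [3.141, -0.0, -0.108]
contact_force: [0.2, -0.4, -0.1]
opening: 0.0003
grip_force: 0.0
```

{"fn": "step_arm", "kwargs": {"commands": [{"translation":[3,0,0],"roll":0},{"translation":[3,0,0],"roll":0},{"translation":[3,0,0],"roll":0},{"translation":[3,0,0],"roll":0},{"translation":[3,0,0],"roll":0},{"translation":[3,0,0],"roll":0},{"translation":[3,0,0],"roll":0},{"translation":[3,0,0],"roll":0},{"translation":[0,0,0],"roll":0},{"translation":[0,0,0],"roll":0}]}}

```text
time: 9.93
tool_pos: [0.4854, -0.2823, 0.0971]
tool_rot: [3.142, 0.0, -0.108]
contact_force: [0.2, 0.3, 0.6]
opening: 0.0004
grip_force: 0.0
```

Run:
```python
from h import *
print(search_frame('top','brick')[:2], search_frame('scene','brick')[:2])
```

```text
[{'at': [0.4829, -0.2662, 0.1148], 'confidence': 0.55}] [{'at': [0.52, -0.2922, 0.0977], 'confidence': 0.84}]
```

{"fn": "step_arm", "kwargs": {"commands": [{"translation":[0,0,-30],"roll":0},{"translation":[0,0,-40],"roll":0},{"translation":[0,0,-33],"roll":0},{"translation":[0,0,0],"roll":-0.1175},{"translation":[0,0,0],"roll":-0.1175},{"translation":[8,-36.8,0],"roll":0},{"translation":[8,-36.8,0],"roll":0},{"translation":[8,-36.8,0],"roll":0},{"translation":[8,-36.8,0],"roll":0},{"translation":[8,-36.8,0],"roll":0},{"translation":[8,-36.8,0],"roll":0},{"translation":[8,-36.8,0],"roll":0},{"translation":[8,-36.8,0],"roll":0},{"translation":[8,-36.8,0],"roll":0},{"translation":[8,-36.8,0],"roll":0},{"translation":[8,-36.8,0],"roll":0},{"translation":[8,-36.8,0],"roll":0},{"translation":[0,0,0],"roll":0},{"translation":[0,0,0],"roll":0},{"translation":[0,0,0],"roll":0}], "fingers": 1}}

```text
time: 11.7
tool_pos: [0.5244, 0.1674, 0.2]
tool_rot: [3.141, 0.001, 0.127]
contact_force: [-0.6, -1.5, 0.0]
opening: 0.0918
grip_force: 0.0
```

Run:
```python
from h import *
a=snap('top','t2.png')
cv2.imwrite('pics/c4.png',cv2.resize(a[160:260,240:365,::-1],None,fx=6,fy=6,interpolation=cv2.INTER_CUBIC))
print(search_frame('top','brick')[:2]);o=observe(); print(o['tool_pos'],o['tool_rot'])
```

```text
[{'at': [0.4783, -0.277, 0.1155], 'confidence': 0.81}]
[0.5247002  0.16651946 0.20020663] [3.14113354e+00 2.17819669e-04 1.25225792e-01]
```

View pics/c4.png

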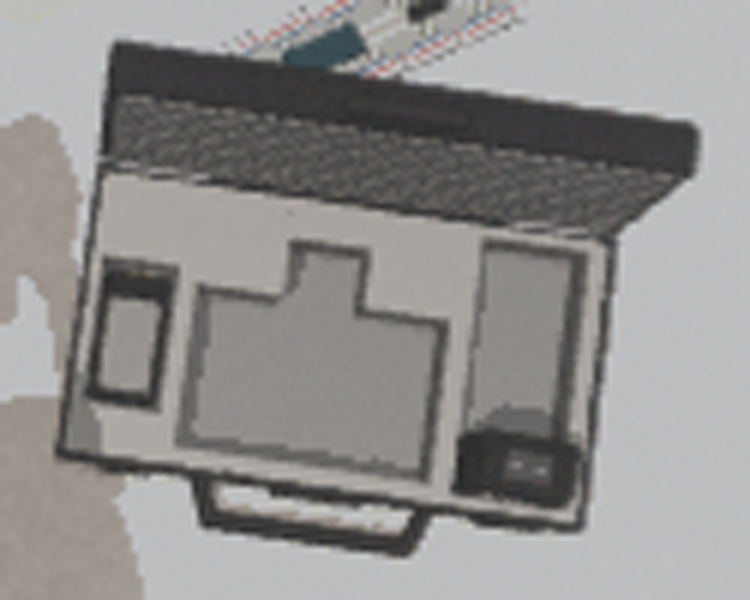

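The brick is still upright, its top at about (517,462) in the crop, so it rocked back. I'll measure it and push again, further this time.

Run:
```python
from h import *
c=lambda L,s,o:(np.array(L)+.5)/s-.5+np.array(o)
b=unproj('top',c([(460,430),(582,440),(578,508),(455,492)],6,(240,160)),.113)[:,:2]
R=np.array([[np.cos(-.108),-np.sin(-.108)],[np.sin(-.108),np.cos(-.108)]])
print(b.mean(0),((b-[.54,-.19])@R).round(4).tolist())
print(search_frame('top','light')[:1])
```

```text
[ 0.4770147  -0.27674016] [[-0.0384, -0.061], [-0.0351, -0.1236], [-0.0697, -0.1253], [-0.07, -0.0621]]
[{'at': [0.5042, 0.1635, 0.0262], 'confidence': 0.74}]
```

{"fn": "step_arm", "kwargs": {"commands": [{"translation":[0,0,0],"roll":0.1175},{"translation":[0,0,0],"roll":0.1175},{"translation":[-3.8,37.5,0],"roll":0},{"translation":[-3.8,37.5,0],"roll":0},{"translation":[-3.8,37.5,0],"roll":0},{"translation":[-3.8,37.5,0],"roll":0},{"translation":[-3.8,37.5,0],"roll":0},{"translation":[-3.8,37.5,0],"roll":0},{"translation":[-3.8,37.5,0],"roll":0},{"translation":[-3.8,37.5,0],"roll":0},{"translation":[-3.8,37.5,0],"roll":0},{"translation":[-3.8,37.5,0],"roll":0},{"translation":[-3.8,37.5,0],"roll":0},{"translation":[-3.8,37.5,0],"roll":0},{"translation":[0,0,0],"roll":0},{"translation":[0,0,0],"roll":0},{"translation":[0,0,35],"roll":0},{"translation":[0,0,35],"roll":0},{"translation":[0,0,34],"roll":0},{"translation":[0,0,0],"roll":0}], "fingers": 0}}

```text
time: 13.52
tool_pos: [0.4273, -0.2709, 0.0909]
tool_rot: [-3.135, 0.009, -0.108]
contact_force: [-1.5, 0.2, -0.0]
opening: 0.0004
grip_force: 0.0
```

{"fn": "step_arm", "kwargs": {"commands": [{"translation":[6,0,0],"roll":0},{"translation":[5,0,0],"roll":0},{"translation":[4,0,0],"roll":0},{"translation":[4,0,0],"roll":0},{"translation":[4,0,0],"roll":0},{"translation":[4,0,0],"roll":0},{"translation":[4,0,0],"roll":0},{"translation":[4,0,0],"roll":0},{"translation":[4,0,0],"roll":0},{"translation":[4,0,0],"roll":0},{"translation":[4,0,0],"roll":0},{"translation":[4,0,0],"roll":0},{"translation":[4,0,0],"roll":0},{"translation":[4,0,0],"roll":0},{"translation":[0,0,0],"roll":0}]}}

```text
time: 14.77
tool_pos: [0.4902, -0.2811, 0.0962]
tool_rot: [3.141, -0.0, -0.108]
contact_force: [-0.3, -0.7, 1.3]
opening: 0.0005
grip_force: 0.0
```

Run:
```python
from h import *
a=snap('scene','s1.png')
cv2.imwrite('pics/c5.png',cv2.resize(a[150:290,130:300,::-1],None,fx=4,fy=4,interpolation=cv2.INTER_CUBIC))
print(search_frame('scene','brick')[:2]);o=observe(); print(o['tool_pos'],o['tool_rot'],o['contact_force'])
```

```text
[{'at': [0.4962, -0.2933, 0.0788], 'confidence': 0.93}]
[ 0.4894646  -0.28093151  0.09610266] [-3.14158931e+00  2.28817498e-04 -1.08024020e-01] [ 0.60844499 -0.10140583  0.12863482]
```

View pics/c5.png

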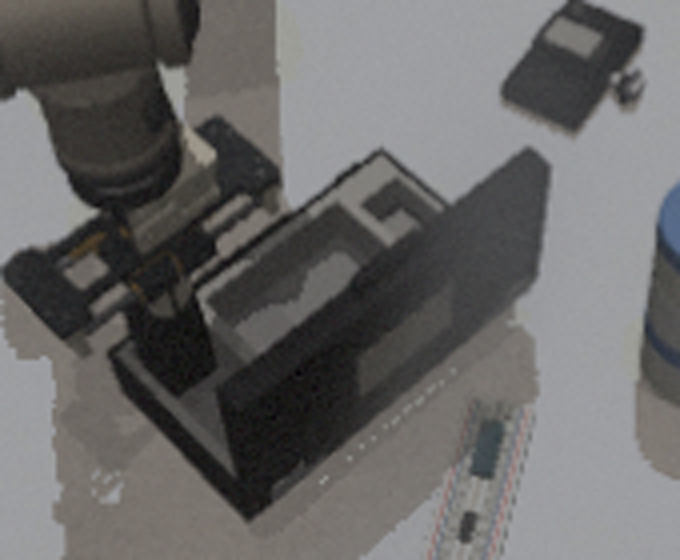

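The scene crop shows the brick tilted only slightly, with the fingers at about (165,300) against its top. It needs more travel, so I'll keep pushing.

{"fn": "step_arm", "kwargs": {"commands": [{"translation":[4,0,0],"roll":0},{"translation":[4,0,0],"roll":0},{"translation":[4,0,0],"roll":0},{"translation":[4,0,0],"roll":0},{"translation":[4,0,0],"roll":0},{"translation":[4,0,0],"roll":0},{"translation":[4,0,0],"roll":0},{"translation":[4,0,0],"roll":0},{"translation":[0,0,0],"roll":0},{"translation":[0,0,0],"roll":0},{"translation":[0,0,0],"roll":0}]}}

```text
time: 15.78
tool_pos: [0.5211, -0.2844, 0.0961]
tool_rot: [-3.141, 0.0, -0.108]
contact_force: [-0.5, -0.5, -0.8]
opening: 0.0004
grip_force: 0.0
```

Run:
```python
from h import *
snap('scene','s2.png');snap('top','t3.png')
print(search_frame('scene','brick')[:2],search_frame('top','brick')[:2]);o=observe(); print(o['tool_pos'],o['tool_rot'],o['contact_force'])
```

```text
[{'at': [0.4933, -0.2989, 0.0574], 'confidence': 0.73}, {'at': [0.6497, -0.2188, 0.1784], 'confidence': 0.52}] [{'at': [0.4736, -0.2857, 0.1152], 'confidence': 0.41}]
[ 0.52108938 -0.28447785  0.09628491] [ 3.14151126e+00  5.82156032e-07 -1.08385520e-01] [ 0.61550089  0.19117868 -0.94285821]
```

{"fn": "step_arm", "kwargs": {"commands": [{"translation":[0,0,-30],"roll":0},{"translation":[0,0,-40],"roll":0},{"translation":[0,0,-34],"roll":0},{"translation":[0,0,0],"roll":-0.1175},{"translation":[0,0,0],"roll":-0.1175},{"translation":[5,-37.3,0],"roll":0},{"translation":[5,-37.3,0],"roll":0},{"translation":[5,-37.3,0],"roll":0},{"translation":[5,-37.3,0],"roll":0},{"translation":[5,-37.3,0],"roll":0},{"translation":[5,-37.3,0],"roll":0},{"translation":[5,-37.3,0],"roll":0},{"translation":[5,-37.3,0],"roll":0},{"translation":[5,-37.3,0],"roll":0},{"translation":[5,-37.3,0],"roll":0},{"translation":[5,-37.3,0],"roll":0},{"translation":[5,-37.3,0],"roll":0},{"translation":[0,0,0],"roll":0},{"translation":[0,0,0],"roll":0},{"translation":[0,0,0],"roll":0}], "fingers": 1}}

```text
time: 17.65
tool_pos: [0.524, 0.1668, 0.2001]
tool_rot: [3.141, 0.0, 0.127]
contact_force: [0.6, 0.3, -0.4]
opening: 0.0918
grip_force: 0.0
```

Run:
```python
from h import *
a=snap('top','t4.png')
cv2.imwrite('pics/c6.png',cv2.resize(a[160:260,240:365,::-1],None,fx=6,fy=6,interpolation=cv2.INTER_CUBIC))
print(search_frame('top','brick')[:2]);o=observe(); print(o['tool_pos'],o['tool_rot'])
```

```text
[{'at': [0.4776, -0.2777, 0.1133], 'confidence': 0.59}]
[0.52426881 0.16584538 0.20021452] [3.14111617e+00 1.05675127e-04 1.25257949e-01]
```

View pics/c6.png

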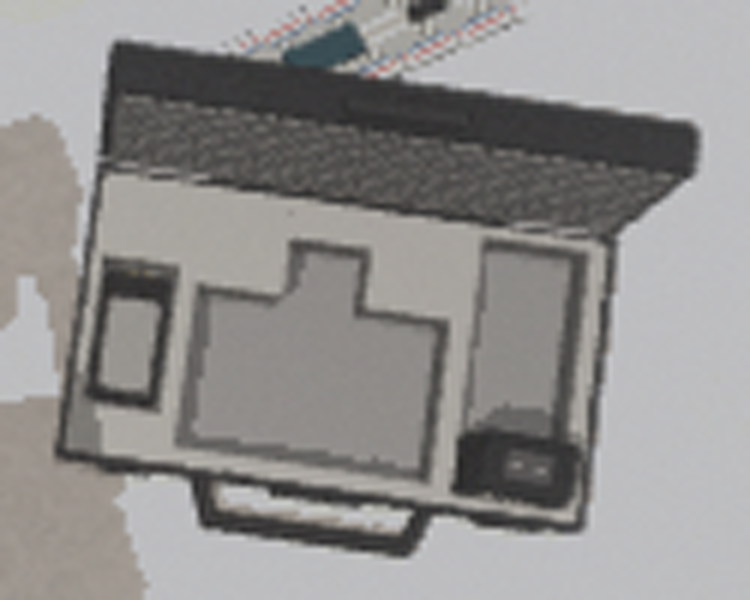

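The brick is upright yet again, its top at (517,462). I'll look at the frames taken mid-push.

Run:
```python
import cv2,numpy as np
a=cv2.imread('pics/s2.png')[190:290,140:240];b=cv2.imread('pics/t3.png')[190:260,280:380]
a=cv2.resize(a,(400,400),interpolation=cv2.INTER_CUBIC);b=cv2.resize(b,(400,280),interpolation=cv2.INTER_CUBIC)
b=cv2.copyMakeBorder(b,0,120,0,0,cv2.BORDER_CONSTANT)
m=np.hstack([a,b]);m=(255*(m/255.)**.5).astype(np.uint8)
cv2.imwrite('pics/c7.png',m)
```

```text
(no output)
```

View pics/c7.png

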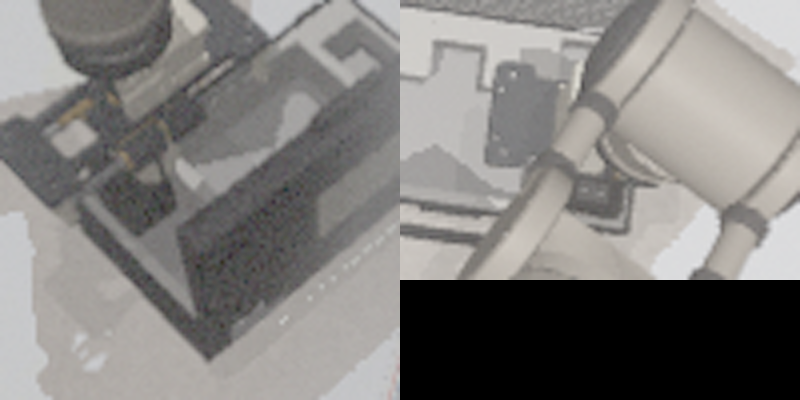

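Run:
```python
from h import *
def cs(p,o,s): return ((p-np.array(o)+.5)*s-.5).round(0).tolist()
print('tcp s1 in c5',cs(proj('scene',[(.4895,-.281,.096),(.4895,-.281,.16)]),(130,150),4))
print('tcp s2 in c7',cs(proj('scene',[(.5211,-.2844,.096),(.5211,-.2844,.16)]),(140,190),4))
R=np.array([[np.cos(-.108),-np.sin(-.108)],[np.sin(-.108),np.cos(-.108)]])
B=[(x,y,z) for z in(.06,.113) for x in(-.016,.016) for y in(-.025,.025)]
P=[tuple(np.array([.474,-.2815])+R@b[:2])+(b[2],) for b in B]
print('brick in c5',cs(proj('scene',P),(130,150),4));print('brick in c7',cs(proj('scene',P),(140,190),4))
print('brick in c6',cs(proj('top',P),(240,160),6))
```

```text
tcp s1 in c5 [[174.0, 321.0], [159.0, 274.0]]
tcp s2 in c7 [[161.0, 187.0], [146.0, 140.0]]
brick in c5 [[129.0, 342.0], [180.0, 304.0], [155.0, 368.0], [206.0, 328.0], [115.0, 305.0], [168.0, 266.0], [141.0, 332.0], [195.0, 291.0]]
brick in c7 [[89.0, 182.0], [140.0, 144.0], [115.0, 208.0], [166.0, 168.0], [75.0, 145.0], [128.0, 106.0], [101.0, 172.0], [155.0, 131.0]]
brick in c6 [[552.0, 511.0], [459.0, 499.0], [559.0, 452.0], [466.0, 439.0], [573.0, 512.0], [476.0, 498.0], [580.0, 449.0], [483.0, 436.0]]
```

{"fn": "step_arm", "kwargs": {"commands": [{"translation":[0,0,0],"roll":0.1175},{"translation":[0,0,0],"roll":0.1175},{"translation":[-0.1,37.6,0],"roll":0},{"translation":[-0.1,37.6,0],"roll":0},{"translation":[-0.1,37.6,0],"roll":0},{"translation":[-0.1,37.6,0],"roll":0},{"translation":[-0.1,37.6,0],"roll":0},{"translation":[-0.1,37.6,0],"roll":0},{"translation":[-0.1,37.6,0],"roll":0},{"translation":[-0.1,37.6,0],"roll":0},{"translation":[-0.1,37.6,0],"roll":0},{"translation":[-0.1,37.6,0],"roll":0},{"translation":[-0.1,37.6,0],"roll":0},{"translation":[-0.1,37.6,0],"roll":0},{"translation":[0,0,0],"roll":0},{"translation":[0,0,0],"roll":0},{"translation":[0,0,0],"roll":0}], "fingers": 1}}

```text
time: 19.17
tool_pos: [0.4734, -0.2817, 0.2001]
tool_rot: [-3.141, 0.0, -0.111]
contact_force: [0.3, 0.1, 0.1]
opening: 0.0917
grip_force: 0.0
```

{"fn": "step_arm", "kwargs": {"commands": [{"translation":[0,0,25],"roll":0},{"translation":[0,0,25],"roll":0},{"translation":[0,0,25],"roll":0},{"translation":[0,0,25],"roll":0},{"translation":[0,0,18],"roll":0},{"translation":[0,0,0],"roll":0},{"translation":[0,0,0],"roll":0},{"translation":[0,0,0],"roll":0}]}}

```text
time: 19.83
tool_pos: [0.4751, -0.2811, 0.0837]
tool_rot: [3.14, -0.002, -0.107]
contact_force: [0.6, -0.7, -0.6]
opening: 0.0918
grip_force: 0.0
```

{"fn": "step_arm", "kwargs": {"commands": [{"translation":[0,0,0],"roll":0},{"translation":[0,0,0],"roll":0},{"translation":[0,0,0],"roll":0},{"translation":[0,0,0],"roll":0},{"translation":[0,0,0],"roll":0},{"translation":[0,0,0],"roll":0},{"translation":[0,0,0],"roll":0},{"translation":[0,0,0],"roll":0}], "fingers": 0, "grip_force": 6}}

```text
time: 20.5
tool_pos: [0.4742, -0.2814, 0.0823]
tool_rot: [3.141, -0.0, -0.108]
contact_force: [0.4, -0.0, 0.8]
opening: 0.0508
grip_force: 6.0
```

{"fn": "step_arm", "kwargs": {"commands": [{"translation":[4.7,0,-0.6],"roll":0},{"translation":[4.7,0,-0.5],"roll":0},{"translation":[4.7,0,-0.1],"roll":0},{"translation":[4.7,0,-0.1],"roll":0},{"translation":[4.7,0,0.3],"roll":0},{"translation":[4.7,0,0.4],"roll":0},{"translation":[4.7,0,0.8],"roll":0},{"translation":[4.7,0,0.9],"roll":0}]}}

```text
time: 21.17
tool_pos: [0.5129, -0.286, 0.0817]
tool_rot: [3.14, -0.002, -0.108]
contact_force: [-0.3, -1.5, 5.7]
opening: 0.0497
grip_force: 6.0
```

Run:
```python
from h import *
snap('scene','s3.png');snap('top','t5.png')
print(search_frame('scene','brick')[:2],search_frame('top','brick')[:2]);o=observe(); print(o['tool_pos'],o['contact_force'],o['opening'])
```

```text
[{'at': [0.5193, -0.2906, 0.1092], 'confidence': 0.69}, {'at': [0.6421, -0.2057, 0.1196], 'confidence': 0.62}] [{'at': [0.4733, -0.2958, 0.049], 'confidence': 0.47}]
[ 0.51283158 -0.28599296  0.08166206] [ 0.61381789 -1.90631564  4.20232642] 0.04983430023616816
```

{"fn": "step_arm", "kwargs": {"commands": [{"translation":[4.5,0,1],"roll":0},{"translation":[4.5,0,1.2],"roll":0},{"translation":[4.4,0,1.6],"roll":0},{"translation":[4.4,0,1.7],"roll":0},{"translation":[4.2,0,2.1],"roll":0},{"translation":[4.2,0,2.2],"roll":0},{"translation":[3.9,0,2.4],"roll":0},{"translation":[3.9,0,2.5],"roll":0},{"translation":[0,0,0],"roll":0},{"translation":[0,0,0],"roll":0}]}}

```text
time: 22.2
tool_pos: [0.5471, -0.2897, 0.0669]
tool_rot: [3.14, -0.003, -0.108]
contact_force: [4.0, -2.7, 5.3]
opening: 0.0497
grip_force: 6.0
```

Run:
```python
from h import *
snap('scene','s4.png');snap('top','t6.png')
print(search_frame('scene','brick')[:2],search_frame('top','brick')[:2]);o=observe(); print(o['tool_pos'],o['contact_force'],o['opening'])
```

```text
[{'at': [0.5512, -0.2905, 0.1036], 'confidence': 0.4}, {'at': [0.4243, 0.4323, 0.0217], 'confidence': 0.34}] [{'at': [0.5077, -0.2932, 0.0701], 'confidence': 0.5}]
[ 0.54664886 -0.28962565  0.0670081 ] [ 2.86493723 -1.73953642  5.18475451] 0.05037693980474627
```

{"fn": "step_arm", "kwargs": {"commands": [{"translation":[0,0,0],"roll":0},{"translation":[0,0,0],"roll":0},{"translation":[0,0,0],"roll":0},{"translation":[0,0,0],"roll":0},{"translation":[0,0,0],"roll":0},{"translation":[0,0,0],"roll":0},{"translation":[0,0,0],"roll":0},{"translation":[0,0,0],"roll":0}], "fingers": 1}}

```text
time: 23.07
tool_pos: [0.5454, -0.289, 0.0664]
tool_rot: [-3.142, 0.0, -0.108]
contact_force: [0.8, -0.3, -0.3]
opening: 0.091
grip_force: 0.0
```

Run:
```python
from h import *
snap('scene','s5.png');snap('top','t7.png')
print(search_frame('scene','brick')[:2],search_frame('top','brick')[:2]);o=observe(); print(o['tool_pos'],o['contact_force'],o['opening'])
```

```text
[{'at': [0.5255, -0.3016, 0.0434], 'confidence': 0.74}] [{'at': [0.5074, -0.2948, 0.0395], 'confidence': 0.58}, {'at': [0.5289, 0.1704, 0.0263], 'confidence': 0.49}]
[ 0.54541488 -0.28900584  0.06643651] [-0.12100804 -0.39054111 -0.33675459] 0.09191088895172227
```

{"fn": "step_arm", "kwargs": {"commands": [{"translation":[0,0,-40],"roll":0},{"translation":[0,0,-40],"roll":0},{"translation":[0,0,-40],"roll":0},{"translation":[0,0,0],"roll":-0.1175},{"translation":[0,0,0],"roll":-0.1175},{"translation":[3.1,-38,0],"roll":0},{"translation":[3.1,-38,0],"roll":0},{"translation":[3.1,-38,0],"roll":0},{"translation":[3.1,-38,0],"roll":0},{"translation":[3.1,-38,0],"roll":0},{"translation":[3.1,-38,0],"roll":0},{"translation":[3.1,-38,0],"roll":0},{"translation":[3.1,-38,0],"roll":0},{"translation":[3.1,-38,0],"roll":0},{"translation":[3.1,-38,0],"roll":0},{"translation":[3.1,-38,0],"roll":0},{"translation":[3.1,-38,0],"roll":0},{"translation":[0,0,0],"roll":0},{"translation":[0,0,0],"roll":0},{"translation":[0,0,0],"roll":0}]}}

```text
time: 24.93
tool_pos: [0.5246, 0.1677, 0.1863]
tool_rot: [3.141, 0.0, 0.128]
contact_force: [0.4, -1.2, 1.1]
opening: 0.0914
grip_force: 0.0
```

Run:
```python
from h import *
a=snap('top','t8.png'); o=observe(); print(o['tool_pos'],o['tool_rot']);print(search_frame('top','brick')[:2],search_frame('top','spare_battery')[:1])
# brick extents: dark pixels in foam region of crop, in case frame at z=.04
g=a[160:260,240:365].max(2)
v,u=np.nonzero(g<45);P=unproj('top',np.c_[u+240,v+160],.04)[:,:2]
R=np.array([[np.cos(-.108),-np.sin(-.108)],[np.sin(-.108),np.cos(-.108)]])
q=(P-[.54,-.19])@R
m=(abs(q[:,0])<.068)&(q[:,1]<-.068)&(q[:,1]>-.128);print(m.sum(),np.percentile(q[m],[3,50,97],axis=0).round(4).tolist())
```

```text
[0.52473901 0.16709685 0.18637301] [3.14104978e+00 1.16493022e-04 1.26136989e-01]
[{'at': [0.5464, -0.2915, 0.0433], 'confidence': 0.8}] [{'at': [0.5431, -0.0783, 0.0297], 'confidence': 0.8}]Traceback (most recent call last):
  File "<stdin>", line 5, in <module>
  File "h.py", line 11, in unproj
    n=cv2.undistortPoints(np.array(uv,float).reshape(-1,1,2),np.array(c['camera_matrix']),np.array(c['dist_coeffs'])).reshape(-1,2)
      ~~~~~~~~~~~~~~~~~~~^^^^^^^^^^^^^^^^^^^^^^^^^^^^^^^^^^^^^^^^^^^^^^^^^^^^^^^^^^^^^^^^^^^^^^^^^^^^^^^^^^^^^^^^^^^^
cv2.error: OpenCV(4.12.0) /io/opencv/modules/calib3d/src/undistort.dispatch.cpp:347: error: (-215:Assertion failed) CV_IS_MAT(_src) && CV_IS_MAT(_dst) && (_src->rows == 1 || _src->cols == 1) && (_dst->rows == 1 || _dst->cols == 1) && _src->cols + _src->rows - 1 == _dst->rows + _dst->cols - 1 && (CV_MAT_TYPE(_src->type) == CV_32FC2 || CV_MAT_TYPE(_src->type) == CV_64FC2) && (CV_MAT_TYPE(_dst->type) == CV_32FC2 || CV_MAT_TYPE(_dst->type) == CV_64FC2) in function 'cvUndistortPointsInternal'
```

Run:
```python
from h import *
a=cv2.imread('pics/t8.png')
g=a[160:260,240:365].max(2)
R=np.array([[np.cos(-.108),-np.sin(-.108)],[np.sin(-.108),np.cos(-.108)]])
for t in(60,75,90):
  v,u=np.nonzero(g<t);P=unproj('top',np.c_[u+240,v+160],.04)[:,:2]
  q=(P-[.54,-.19])@R
  m=(abs(q[:,0])<.07)&(q[:,1]<-.07)&(q[:,1]>-.125);print(t,m.sum(),np.percentile(q[m],[2,50,98],axis=0).round(4).tolist() if m.sum() else 0)
```

```text
60 277 [[-0.0352, -0.1223], [0.0358, -0.0995], [0.0673, -0.0745]]
75 331 [[-0.0354, -0.1237], [0.0333, -0.0992], [0.0677, -0.0734]]
90 364 [[-0.047, -0.1244], [0.029, -0.1003], [0.0682, -0.0735]]
```

{"fn": "step_arm", "kwargs": {"commands": [{"translation":[0,0,40],"roll":0},{"translation":[0,0,40],"roll":0},{"translation":[0,0,40],"roll":0},{"translation":[0,0,25],"roll":0},{"translation":[0,0,13],"roll":0},{"translation":[0,0,0],"roll":0},{"translation":[0,0,0],"roll":0},{"translation":[0,0,0],"roll":0}]}}

```text
time: 25.75
tool_pos: [0.5259, 0.1675, 0.0297]
tool_rot: [3.142, -0.002, 0.126]
contact_force: [-0.2, -0.4, 0.0]
opening: 0.0916
grip_force: 0.0
```

The brick now lies flat, spanning -35 to +67 mm in the bay's x direction. Next I'll grip the light.

{"fn": "step_arm", "kwargs": {"commands": [{"translation":[0,0,1],"roll":0},{"translation":[0,0,0],"roll":0},{"translation":[0,0,0],"roll":0},{"translation":[0,0,0],"roll":0},{"translation":[0,0,0],"roll":0},{"translation":[0,0,0],"roll":0},{"translation":[0,0,0],"roll":0},{"translation":[0,0,0],"roll":0},{"translation":[0,0,0],"roll":0},{"translation":[0,0,0],"roll":0}], "fingers": 0, "grip_force": 20}}

```text
time: 26.58
tool_pos: [0.5246, 0.168, 0.0273]
tool_rot: [3.142, 0.0, 0.127]
contact_force: [-0.2, 0.0, 0.3]
opening: 0.0298
grip_force: 0.0
```

{"fn": "step_arm", "kwargs": {"commands": [{"translation":[0,0,-10],"roll":0},{"translation":[0,0,-20],"roll":0},{"translation":[0,0,-30],"roll":0},{"translation":[0,0,-30],"roll":0},{"translation":[0,0,-30],"roll":0},{"translation":[0,0,0],"roll":0},{"translation":[0,0,0],"roll":0}]}}

```text
time: 27.17
tool_pos: [0.5258, 0.1682, 0.1499]
tool_rot: [-3.142, -0.005, 0.127]
contact_force: [0.2, -0.7, -0.9]
opening: 0.0004
grip_force: 0.0
```

The fingers closed on nothing. I'll check where the light is before trying again.

Run:
```python
from h import *
a=snap('top','t9.png');b=snap('scene','s6.png')
for c in('top','scene'):print(search_frame(c,'light')[:2],search_frame(c,'light_foot')[:1])
a=cv2.resize(a[175:245,150:225,::-1],(400,373),interpolation=cv2.INTER_CUBIC)
b=cv2.resize(b[130:200,235:310,::-1],(400,373),interpolation=cv2.INTER_CUBIC)
cv2.imwrite('pics/c8.png',(255*(np.hstack([a,b])/255.)**.6).astype(np.uint8))
```

```text
[{'at': [0.5908, -0.1929, 0.0578], 'confidence': 0.62}, {'at': [0.5075, 0.1509, 0.0239], 'confidence': 0.58}] []
[{'at': [0.54, 0.1579, 0.0246], 'confidence': 0.85}] [{'at': [0.5404, 0.1535, 0.0255], 'confidence': 0.96}]
```

View pics/c8.png

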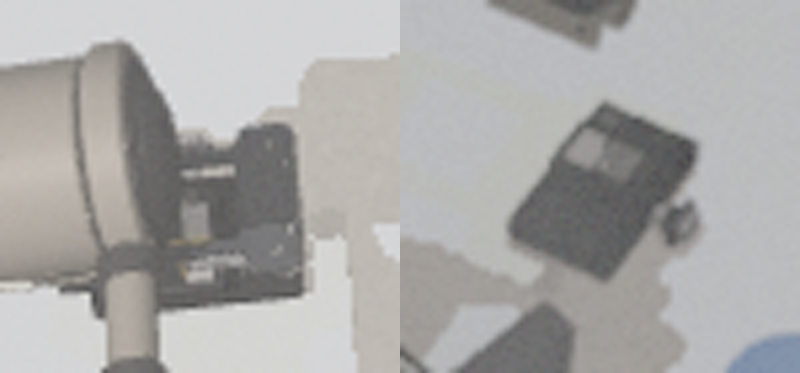

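The light hasn't moved. It sits at about (605,190) in the right half of the view, with nothing disturbed. The brick pushes also missed, so the fingers really contact about 20 mm above the reported TCP. I'll open them and probe downwards while watching the force.

{"fn": "step_arm", "kwargs": {"commands": [{"translation":[0,0,0],"roll":0},{"translation":[0,0,0],"roll":0},{"translation":[0,0,0],"roll":0},{"translation":[0,0,0],"roll":0},{"translation":[0,0,0],"roll":0},{"translation":[0,0,0],"roll":0},{"translation":[0,0,0],"roll":0},{"translation":[0,0,40],"roll":0},{"translation":[0,0,40],"roll":0},{"translation":[0,0,30],"roll":0},{"translation":[0,0,13],"roll":0},{"translation":[0,0,0],"roll":0},{"translation":[0,0,0],"roll":0}], "fingers": 1}}

```text
time: 28.55
tool_pos: [0.5246, 0.168, 0.0242]
tool_rot: [3.141, 0.001, 0.127]
contact_force: [1.0, 0.4, 0.0]
opening: 0.0828
grip_force: 0.0
```

{"fn": "step_arm", "kwargs": {"commands": [{"translation":[0,0,2],"roll":0},{"translation":[0,0,2],"roll":0},{"translation":[0,0,0],"roll":0},{"translation":[0,0,0],"roll":0}]}}

```text
time: 28.88
tool_pos: [0.5252, 0.1681, 0.0213]
tool_rot: [3.142, -0.002, 0.127]
contact_force: [0.4, -0.5, 0.6]
opening: 0.0915
grip_force: 0.0
```

{"fn": "step_arm", "kwargs": {"commands": [{"translation":[0,0,2],"roll":0},{"translation":[0,0,2],"roll":0},{"translation":[0,0,0],"roll":0},{"translation":[0,0,0],"roll":0}]}}

```text
time: 29.22
tool_pos: [0.5245, 0.168, 0.0163]
tool_rot: [3.142, 0.0, 0.127]
contact_force: [-0.5, -0.9, -0.2]
opening: 0.0918
grip_force: 0.0
```

{"fn": "step_arm", "kwargs": {"commands": [{"translation":[0,0,2],"roll":0},{"translation":[0,0,2],"roll":0},{"translation":[0,0,0],"roll":0},{"translation":[0,0,0],"roll":0}]}}

```text
time: 29.55
tool_pos: [0.5245, 0.168, 0.0122]
tool_rot: [3.141, 0.0, 0.127]
contact_force: [-0.4, -0.2, 0.0]
opening: 0.092
grip_force: 0.0
```

{"fn": "step_arm", "kwargs": {"commands": [{"translation":[0,0,2],"roll":0},{"translation":[0,0,1],"roll":0},{"translation":[0,0,0],"roll":0},{"translation":[0,0,0],"roll":0}]}}

```text
time: 29.88
tool_pos: [0.5246, 0.168, 0.0093]
tool_rot: [3.141, 0.0, 0.127]
contact_force: [0.8, -0.8, -0.7]
opening: 0.092
grip_force: 0.0
```

{"fn": "step_arm", "kwargs": {"commands": [{"translation":[0,0,0],"roll":0},{"translation":[0,0,0],"roll":0},{"translation":[0,0,0],"roll":0},{"translation":[0,0,0],"roll":0},{"translation":[0,0,0],"roll":0},{"translation":[0,0,0],"roll":0},{"translation":[0,0,0],"roll":0},{"translation":[0,0,0],"roll":0},{"translation":[0,0,0],"roll":0},{"translation":[0,0,0],"roll":0}], "fingers": 0, "grip_force": 25}}

```text
time: 30.72
tool_pos: [0.5246, 0.168, 0.0094]
tool_rot: [3.142, 0.0, 0.127]
contact_force: [-0.2, 0.5, -0.6]
opening: 0.0438
grip_force: 25.0
```

{"fn": "step_arm", "kwargs": {"commands": [{"translation":[0,0,-4],"roll":0},{"translation":[0,0,-8],"roll":0},{"translation":[0,0,-15],"roll":0},{"translation":[0,0,-25],"roll":0},{"translation":[0,0,-25],"roll":0},{"translation":[0,0,-25],"roll":0},{"translation":[0,0,-18],"roll":0},{"translation":[0,0,0],"roll":0},{"translation":[0,0,0],"roll":0},{"translation":[0,0,0],"roll":0}]}}

```text
time: 31.55
tool_pos: [0.5236, 0.1678, 0.1282]
tool_rot: [3.141, 0.002, 0.127]
contact_force: [-0.0, 0.0, -5.4]
opening: 0.0437
grip_force: 25.0
```

Run:
```python
from h import *
snap('scene','s7.png');print(search_frame('scene','light')[:1],search_frame('scene','light_foot')[:1]);o=observe();print(o['tool_pos'],o['contact_force'],o['torque'],o['opening'])
```

```text
[{'at': [0.5531, 0.1513, 0.143], 'confidence': 0.56}] [{'at': [0.5487, 0.1506, 0.1417], 'confidence': 0.95}]
[0.52371698 0.16782801 0.12779046] [ 0.08269783 -0.86303647 -3.49280774] [0.02166167 0.00859871 0.00759314] 0.04400596980795989
```

{"fn": "step_arm", "kwargs": {"commands": [{"translation":[0,0,0],"roll":0.059},{"translation":[0,0,0],"roll":0.059},{"translation":[0,0,0],"roll":0.059},{"translation":[0,0,0],"roll":0.058},{"translation":[2.76,28.5,0],"roll":0},{"translation":[2.76,28.5,0],"roll":0},{"translation":[2.76,28.5,0],"roll":0},{"translation":[2.76,28.5,0],"roll":0},{"translation":[2.76,28.5,0],"roll":0},{"translation":[2.76,28.5,0],"roll":0},{"translation":[2.76,28.5,0],"roll":0},{"translation":[2.76,28.5,0],"roll":0},{"translation":[2.76,28.5,0],"roll":0},{"translation":[2.76,28.5,0],"roll":0},{"translation":[2.76,28.5,0],"roll":0},{"translation":[2.76,28.5,0],"roll":0},{"translation":[0,0,0],"roll":0},{"translation":[0,0,0],"roll":0},{"translation":[0,0,0],"roll":0},{"translation":[0,0,0],"roll":0}]}}

```text
time: 33.37
tool_pos: [0.5204, -0.1744, 0.1289]
tool_rot: [-3.141, 0.001, -0.107]
contact_force: [0.4, 0.0, -3.4]
opening: 0.0436
grip_force: 25.0
```

{"fn": "step_arm", "kwargs": {"commands": [{"translation":[0,0,15],"roll":0},{"translation":[0,0,15],"roll":0},{"translation":[0,0,15],"roll":0},{"translation":[0,0,0],"roll":0},{"translation":[0,0,0],"roll":0},{"translation":[0,0,0],"roll":0}]}}

```text
time: 33.87
tool_pos: [0.5213, -0.1751, 0.0852]
tool_rot: [3.141, -0.001, -0.107]
contact_force: [0.9, -0.3, -3.0]
opening: 0.0436
grip_force: 25.0
```

{"fn": "step_arm", "kwargs": {"commands": [{"translation":[0,0,5],"roll":0},{"translation":[0,0,5],"roll":0},{"translation":[0,0,4],"roll":0},{"translation":[0,0,3],"roll":0},{"translation":[0,0,3],"roll":0},{"translation":[0,0,3],"roll":0},{"translation":[0,0,0],"roll":0},{"translation":[0,0,0],"roll":0},{"translation":[0,0,0],"roll":0}]}}

```text
time: 34.62
tool_pos: [0.5208, -0.1756, 0.0615]
tool_rot: [3.141, -0.0, -0.108]
contact_force: [0.2, 0.4, -3.4]
opening: 0.0437
grip_force: 25.0
```

{"fn": "step_arm", "kwargs": {"commands": [{"translation":[0,0,4],"roll":0},{"translation":[0,0,4],"roll":0},{"translation":[0,0,4],"roll":0},{"translation":[0,0,4],"roll":0},{"translation":[0,0,4],"roll":0},{"translation":[0,0,0],"roll":0},{"translation":[0,0,0],"roll":0}]}}

```text
time: 35.2
tool_pos: [0.5205, -0.1754, 0.0411]
tool_rot: [-3.141, 0.001, -0.108]
contact_force: [-0.2, -0.2, -3.8]
opening: 0.0437
grip_force: 25.0
```

{"fn": "step_arm", "kwargs": {"commands": [{"translation":[0,0,4],"roll":0},{"translation":[0,0,4],"roll":0},{"translation":[0,0,4],"roll":0},{"translation":[0,0,4],"roll":0},{"translation":[0,0,3],"roll":0},{"translation":[0,0,2],"roll":0},{"translation":[0,0,2],"roll":0},{"translation":[0,0,0],"roll":0},{"translation":[0,0,0],"roll":0}]}}

```text
time: 35.95
tool_pos: [0.5207, -0.1755, 0.0184]
tool_rot: [3.142, 0.0, -0.108]
contact_force: [0.0, 0.2, -3.2]
opening: 0.0436
grip_force: 25.0
```

{"fn": "step_arm", "kwargs": {"commands": [{"translation":[0,0,1],"roll":0},{"translation":[0,0,0.4],"roll":0},{"translation":[0,0,0],"roll":0},{"translation":[0,0,0],"roll":0}]}}

```text
time: 36.28
tool_pos: [0.5209, -0.1757, 0.0174]
tool_rot: [3.141, -0.001, -0.108]
contact_force: [-0.1, 0.5, 0.1]
opening: 0.0435
grip_force: 25.0
```

{"fn": "step_arm", "kwargs": {"commands": [{"translation":[0,0,0],"roll":0},{"translation":[0,0,0],"roll":0},{"translation":[0,0,0],"roll":0},{"translation":[0,0,0],"roll":0},{"translation":[0,0,0],"roll":0},{"translation":[0,0,-10],"roll":0},{"translation":[0,0,-20],"roll":0},{"translation":[0,0,-30],"roll":0},{"translation":[0,0,-30],"roll":0},{"translation":[0,0,-35],"roll":0},{"translation":[0,0,0],"roll":0}], "fingers": 0.7}}

```text
time: 37.2
tool_pos: [0.5241, -0.1772, 0.1496]
tool_rot: [3.137, -0.012, -0.108]
contact_force: [1.9, -0.4, -0.3]
opening: 0.0643
grip_force: 0.0
```

Light lowered in with no sign of rubbing, the floor reached at the expected height, and released. I'll go over and behind the lid with closed fingers.

{"fn": "step_arm", "kwargs": {"commands": [{"translation":[0,0,-30],"roll":0},{"translation":[0,0,-30],"roll":0},{"translation":[0,0,-30],"roll":0},{"translation":[0,0,-30],"roll":0},{"translation":[0,0,0],"roll":0},{"translation":[0,0,0],"roll":0},{"translation":[22,1.5,0],"roll":0},{"translation":[22,1.5,0],"roll":0},{"translation":[22,1.5,0],"roll":0},{"translation":[22,1.5,0],"roll":0},{"translation":[22,1.5,0],"roll":0},{"translation":[22,1.5,0],"roll":0},{"translation":[22,1.5,0],"roll":0},{"translation":[22,1.5,0],"roll":0},{"translation":[0,0,0],"roll":0},{"translation":[0,0,0],"roll":0},{"translation":[0,0,0],"roll":0}], "fingers": 0}}

```text
time: 38.62
tool_pos: [0.6935, -0.2063, 0.2607]
tool_rot: [-3.141, 0.003, -0.108]
contact_force: [-0.1, 0.6, 0.8]
opening: 0.0004
grip_force: 0.0
```

Run:
```python
from h import *
a=snap('top','t10.png')
for n in('light','light_foot','brick','spare_battery','lid_tab','canister'):print(n,[(np.round(x['at'],3).tolist(),round(x['confidence'],2)) for x in search_frame('top',n)[:2]])
R=np.array([[np.cos(-.108),-np.sin(-.108)],[np.sin(-.108),np.cos(-.108)]])
o=observe();print(o['tool_pos'],o['tool_rot'],(o['tool_pos'][:2]-[.54,-.19])@R, o['contact_force'],o['qpos'])
```

```text
light []
light_foot []
brick [([0.516, -0.293, 0.042], 0.56)]
spare_battery [([0.549, -0.076, 0.033], 0.52)]
lid_tab [([0.642, -0.198, 0.222], 0.56)]
canister [([0.773, -0.017, 0.198], 0.96)]
[ 0.6940361  -0.20642862  0.26282383] [ 3.14126317e+00 -8.64559732e-04 -1.08282590e-01] [0.15490948 0.00027067] [-0.13345799  0.62861068 -0.60360736] [-3.94774548e-01  7.29312859e-01  7.10270050e-01 -7.23517665e-05
  1.70108731e+00  1.28429508e+00]
```

{"fn": "step_arm", "kwargs": {"commands": [{"translation":[0,0,20],"roll":0},{"translation":[0,0,20],"roll":0},{"translation":[0,0,20],"roll":0},{"translation":[0,0,19],"roll":0},{"translation":[0,0,0],"roll":0},{"translation":[0,0,0],"roll":0},{"translation":[-5,0,0],"roll":0},{"translation":[-5,0,0],"roll":0},{"translation":[-4,0,0],"roll":0},{"translation":[-4,0,0],"roll":0},{"translation":[0,0,0],"roll":0}]}}

```text
time: 39.88
tool_pos: [0.6759, -0.2046, 0.1841]
tool_rot: [3.141, -0.001, -0.108]
contact_force: [-1.1, 0.0, 0.0]
opening: 0.0004
grip_force: 0.0
```

{"fn": "step_arm", "kwargs": {"commands": [{"translation":[-4,0,0],"roll":0},{"translation":[-4,0,0],"roll":0},{"translation":[-4,0,0],"roll":0},{"translation":[-4,0,0],"roll":0}]}}

```text
time: 40.22
tool_pos: [0.6609, -0.2029, 0.1837]
tool_rot: [3.141, -0.002, -0.108]
contact_force: [3.0, -0.4, 2.1]
opening: 0.0005
grip_force: 1.5
```

{"fn": "step_arm", "kwargs": {"commands": [{"translation":[-7.2,0,-1.2],"roll":0},{"translation":[-7.3,0,-1.1],"roll":0},{"translation":[-7.3,0,-0.4],"roll":0},{"translation":[-7.4,0,-0.4],"roll":0},{"translation":[-7.3,0,0.3],"roll":0},{"translation":[-7.4,0,0.3],"roll":0},{"translation":[-7.3,0,1],"roll":0},{"translation":[-7.3,0,1.1],"roll":0},{"translation":[-7.1,0,1.8],"roll":0},{"translation":[-7.2,0,1.8],"roll":0}]}}

```text
time: 41.05
tool_pos: [0.5877, -0.1947, 0.1796]
tool_rot: [-3.141, -0.0, -0.108]
contact_force: [1.1, -0.3, -0.4]
opening: 0.0007
grip_force: 0.9
```

Run:
```python
from h import *
snap('scene','s8.png')
for n in('lid','lid_tab','canister'):print(n,[(np.round(x['at'],3).tolist(),round(x['confidence'],2)) for x in search_frame('scene',n)[:2]])
o=observe();print(o['tool_pos'],o['contact_force'])
```

```text
lid [([0.605, -0.218, 0.145], 0.82)]
lid_tab [([0.607, -0.222, 0.146], 0.85)]
canister [([0.803, -0.044, 0.169], 0.91), ([0.749, 0.202, 0.028], 0.61)]
[ 0.58778722 -0.19492919  0.17983921] [-0.05842369 -0.12516057  0.08266566]
```

{"fn": "step_arm", "kwargs": {"commands": [{"translation":[-6.9,0,2.4],"roll":0},{"translation":[-7,0,2.5],"roll":0},{"translation":[-6.6,0,3.2],"roll":0},{"translation":[-6.7,0,3.2],"roll":0},{"translation":[-6.3,0,3.8],"roll":0},{"translation":[-6.3,0,3.8],"roll":0},{"translation":[-5.9,0,4.4],"roll":0},{"translation":[-5.9,0,4.4],"roll":0},{"translation":[-5.4,0,5],"roll":0},{"translation":[-5.4,0,5],"roll":0},{"translation":[0,0,0],"roll":0}]}}

```text
time: 42.17
tool_pos: [0.5243, -0.1878, 0.1409]
tool_rot: [-3.141, 0.003, -0.108]
contact_force: [0.2, -0.4, 0.3]
opening: 0.0006
grip_force: 0.0
```

{"fn": "step_arm", "kwargs": {"commands": [{"translation":[-4.9,0,5.5],"roll":0},{"translation":[-4.9,0,5.5],"roll":0},{"translation":[-4.3,0,6],"roll":0},{"translation":[-4.3,0,6],"roll":0},{"translation":[-3.7,0,6.3],"roll":0},{"translation":[-3.7,0,6.4],"roll":0},{"translation":[0,0,0],"roll":0}]}}

```text
time: 42.75
tool_pos: [0.4988, -0.1849, 0.1048]
tool_rot: [-3.141, 0.003, -0.108]
contact_force: [-0.7, -0.5, -0.4]
opening: 0.0004
grip_force: 0.0
```

Run:
```python
from h import *
snap('scene','s9.png')
for n in('lid','lid_tab','case'):print(n,[(np.round(x['at'],3).tolist(),round(x['confidence'],2)) for x in search_frame('scene',n)[:2]])
o=observe();print(o['tool_pos'],o['contact_force'])
```

```text
lid [([0.561, -0.208, 0.105], 0.89)]
lid_tab [([0.562, -0.208, 0.107], 0.7)]
case [([0.57, -0.216, 0.104], 0.81)]
[ 0.50066965 -0.18559045  0.10655424] [ 1.12147361 -0.37825552  0.52189719]
```

{"fn": "step_arm", "kwargs": {"commands": [{"translation":[-3,0,6.7],"roll":0},{"translation":[-3,0,6.7],"roll":0},{"translation":[-2.4,0,7],"roll":0},{"translation":[-2.4,0,7],"roll":0},{"translation":[-1.6,0,5],"roll":0},{"translation":[0,0,0],"roll":0},{"translation":[0,0,0],"roll":0}]}}

```text
time: 43.53
tool_pos: [0.4877, -0.1839, 0.0735]
tool_rot: [-3.141, 0.001, -0.108]
contact_force: [0.1, 0.1, 0.4]
opening: 0.0004
grip_force: 0.0
```

{"fn": "step_arm", "kwargs": {"commands": [{"translation":[0,0,3],"roll":0},{"translation":[0,0,3],"roll":0},{"translation":[0,0,0],"roll":0},{"translation":[0,0,0],"roll":0}]}}

```text
time: 43.87
tool_pos: [0.4881, -0.184, 0.0679]
tool_rot: [3.142, 0.0, -0.108]
contact_force: [0.4, 0.6, -0.6]
opening: 0.0006
grip_force: 0.0
```

{"fn": "step_arm", "kwargs": {"commands": [{"translation":[0,0,2],"roll":0},{"translation":[0,0,2],"roll":0},{"translation":[0,0,0],"roll":0},{"translation":[0,0,0],"roll":0}]}}

```text
time: 44.2
tool_pos: [0.4881, -0.1841, 0.0639]
tool_rot: [-3.142, 0.0, -0.108]
contact_force: [-0.1, 0.4, -0.1]
opening: 0.0005
grip_force: 0.0
```

{"fn": "step_arm", "kwargs": {"commands": [{"translation":[0,0,2],"roll":0},{"translation":[0,0,1],"roll":0},{"translation":[0,0,0],"roll":0},{"translation":[0,0,0],"roll":0}]}}

```text
time: 44.53
tool_pos: [0.4884, -0.1842, 0.0633]
tool_rot: [3.141, -0.002, -0.108]
contact_force: [-5.5, 3.2, 19.7]
opening: 0.0003
grip_force: 9.8
```

{"fn": "step_arm", "kwargs": {"commands": [{"translation":[0,0,2],"roll":0},{"translation":[0,0,1],"roll":0},{"translation":[0,0,0],"roll":0},{"translation":[0,0,0],"roll":0}]}}

```text
time: 44.87
tool_pos: [0.4885, -0.1843, 0.063]
tool_rot: [3.14, -0.003, -0.108]
contact_force: [-13.2, 6.1, 43.8]
opening: 0.0005
grip_force: 21.7
```

Run:
```python
from h import *
snap('scene','s10.png');snap('top','t11.png')
for c in('scene','top'):
  for n in('lid','lid_tab','case'):print(n,[(np.round(x['at'],3).tolist(),round(x['confidence'],2)) for x in search_frame(c,n)[:2]])
o=observe();print(o['tool_pos'],o['contact_force'])
```

```text
lid [([0.556, -0.204, 0.087], 0.66)]
lid_tab [([0.56, -0.21, 0.087], 0.92)]
case [([0.572, -0.214, 0.09], 0.64)]
lid [([0.582, -0.15, 0.086], 0.67)]
lid_tab [([0.578, -0.143, 0.085], 0.63)]
case [([0.577, -0.15, 0.084], 0.74), ([0.42, 0.439, 0.021], 0.74)]
[ 0.48852528 -0.1842698   0.06298426] [-13.51763075   6.42941791  43.59072559]
```

{"fn": "step_arm", "kwargs": {"commands": [{"translation":[0,0,-6],"roll":0},{"translation":[0,0,-10],"roll":0},{"translation":[0,0,-25],"roll":0},{"translation":[0,0,-35],"roll":0},{"translation":[0,0,-35],"roll":0},{"translation":[0,-35,0],"roll":0},{"translation":[0,-35,0],"roll":0},{"translation":[0,-35,0],"roll":0},{"translation":[0,-35,0],"roll":0},{"translation":[0,-35,0],"roll":0},{"translation":[0,-35,0],"roll":0},{"translation":[0,-35,0],"roll":0},{"translation":[0,-35,0],"roll":0},{"translation":[0,0,0],"roll":0},{"translation":[0,0,0],"roll":0}]}}

```text
time: 46.52
tool_pos: [0.5182, 0.0959, 0.1689]
tool_rot: [3.141, 0.0, -0.105]
contact_force: [0.0, -0.5, 0.1]
opening: 0.0003
grip_force: 0.0
```

Run:
```python
from fit import *
a=snap('top','t12.png')
print(search_frame('top','lid')[:1]);o=observe();print(o['tool_pos'],o['contact_force'])
g=a.max(2).astype(int)
m=(g<95).astype(np.uint8);n,l,s,c=cv2.connectedComponentsWithStats(m)
i=l[205:215,290:300].ravel();i=np.bincount(i[i>0]).argmax();print(s[i],c[i].round(1))
cnt=max(cv2.findContours((l==i).astype(np.uint8),0,1)[0],key=cv2.contourArea)
# predicted silhouette of shut case: overlap IoU for lid angles
R=np.array([[np.cos(-.108),-np.sin(-.108)],[np.sin(-.108),np.cos(-.108)]])
A=(l==i)
for th in(0,.035,.07,.12,.2,.3):
  L=[(.08-r*np.cos(th)+t*np.sin(th),y,.06+r*np.sin(th)+t*np.cos(th)) for r in(0,.16) for t in(0,.026) for y in(-.142,.142)]+[(x,y,.0) for x in(-.08,.08) for y in(-.142,.142)]+[(x,y,.06) for x in(-.08,.08) for y in(-.142,.142)]
  L=np.array(L);W=np.c_[L[:,:2]@R.T+[.54,-.19],L[:,2]]
  h=cv2.convexHull(proj('top',W).astype(np.float32)).round().astype(np.int32)
  B=np.zeros(A.shape,np.uint8);cv2.fillPoly(B,[h],1);B=B>0;print(th,(A&B).sum()/(A|B).sum(),cv2.boundingRect(h))
```

```text
[{'at': [0.5442, -0.1914, 0.087], 'confidence': 0.64}]
[0.51826608 0.09381865 0.16887624] [ 0.85088361 -0.03414881 -0.66481396]
[ 249  186   95   67 4042] [295.9 220. ]
0 0.7755762232106753 (249, 186, 96, 63)
0.035 0.7755762232106753 (249, 186, 96, 63)
0.07 0.7572528123149793 (249, 185, 96, 64)
0.12 0.7494140625 (249, 185, 97, 64)
0.2 0.732391677801107 (249, 184, 97, 65)
0.3 0.7289133738601824 (249, 184, 97, 65)
```

```bash
python3 -c "
from cell import *
print(hand_in())"
```

```text
the job is handed in; nothing more can be done
None
```

I handed the job in at about 46.5 s: the light and the brick are in their bays and the lid measures as fully shut. I don't know the verdict, because handing in returned none, and I had no clear view of the light in its bay before closing.

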